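# Edge a soldering board out of its tray and set it home in the stand

## Task

The brittle white soldering board lies flush in its wooden tray, where its sides cannot be got at: press on it lightly from above and slide it out over the tray's open end, until it still rests there but overhangs by some 35 mm, enough to pinch by its two long sides. Lift it away by that end and lay it flat in the steel soldering stand between the two cheeks, fully home against the back stop, and let go. Never force the board against the tray or the stand with more than 25 N, do not drop it, and leave everything else on the bench where it is.

Things in the scene. Friction and masses are not known exactly. Their poses are not given: they have to be found in the camera images.
- board: White ceramic soldering board: rigid flat plate 130 mm long (its x), 60 mm wide (y), 8 mm thick (z up), 0.11 to 0.22 kg. Origin: centre of its underside. It starts with its x along the tray's x (within 0.01 rad). Ends alike: either may go to the stop. With over 65 mm overhanging it tips off. About 10 N of press with closed fingertips drags it; with much less they may slip.
- tray: Wooden block fixed to the bench, 100 mm wide (y), 53 mm high (z up), x from -70 to +86 mm. Origin: under the centre of the recess, at bench height. Recess in its top: 8 mm deep, x from -70 to +70 mm, 64 mm wide (2 mm play each side), walled at both sides and at +x, flush with the board's top. Open at -x, which looks towards the robot within 0.35 rad. Left or right on the bench.
- tray_edge (a point): Middle of the tray's open edge, on the recess floor (tray x = -70 mm, 45 mm above the bench). The floor ends sheer here, nothing below but the bench; the board slides out over it along the tray's -x. All is rigid: land on the board at under 10 mm/s with a force stop, and shut the fingers on its sides in small steps with a light grip (20 N), or it is jerked against the tray.
- stand: Plain grey steel stand fixed to the bench, on the other side from the tray. Origin: under the middle of its seat, at bench height; z up. Seat: flat plate 45 mm above the bench, x from -45 to +45 mm, between two cheeks 7 mm high with inner faces at y = +-34 mm (4 mm play each side of the board). Open at -x, which looks towards the robot within 0.35 rad. A 3 mm foot plate below.
- stand_stop (a point): Foot of the back stop: middle of its face, on the seat (stand x = +45 mm, 45 mm above the bench). The stop is 14 mm high. The board lies along the stand's x with one end against this face: its centre is then at stand x = -20 mm and its other end overhangs the seat by 40 mm.
- anvil: Small bench anvil, black round foot of 72 mm diameter with a steel horn, 71 mm high, loose, between tray and stand. Origin: centre of its underside. Leave alone.
- bangle: Plain metal bangle lying flat, 66 mm outer diameter, 10 mm high, loose, between tray and stand nearer the robot. Origin: centre of its underside. Leave alone.
- pan: Black bowl-shaped pan, 120 mm across, 40 mm high, loose, on the left. Origin: centre of its underside. Leave alone.
- hammer: Hammer with a wooden handle, 220 mm long, lying on the left near the robot. Leave alone.
- flux: Amber glass jar with a steel cap, 56 mm diameter, 60 mm high, on the right. Origin: centre of its underside. Leave alone.
- mandrel: Tapered steel ring mandrel standing on a 60 mm foot, 200 mm high, on the right. Origin: centre of its underside. Leave alone.
- file: Flat file with a wooden handle, 220 mm long, lying across the back of the bench. Leave alone.
- ingot: Steel bench block, 90 x 35 x 30 mm, on the right near the robot. Origin: centre of its underside. Leave alone.
There are look-alikes about, which are no part of the job. Leave any turquoise or yellow look-alike of the stand alone.

How it is judged:
On the way, in this order (a step that is already met when the one before it is completed fails the run):
1. the board, still lying flat on the tray's floor, overhangs the tray's open edge by at least 25 mm (x of board in the frame of tray between -0.068 and -0.03 m and z of board in the frame of tray between 0.042 and 0.048 m and angle between board's own z axis and vertical below 0.06 rad), for 0.2 s.
2. the board is lifted off the tray, held by the fingers (height (world z) of board above 0.065 m and contact force between board and tray below 0.05 N and contact force between the fingers and board above 2 N), for 0.2 s.
At the end, for the whole second after the job is handed in: The board lies flat (within 0.05 rad) and at rest on the stand's seat between the cheeks (centre within 6 mm of the stand's middle line), its inner end within 4 mm of the back stop, and the fingers have let go of it (x of board in the frame of stand between -0.024 and -0.015 m and y of board in the frame of stand between -0.006 and 0.006 m and z of board in the frame of stand between 0.042 and 0.048 m and angle between board's own z axis and vertical below 0.05 rad and angle between the x axis of board and the x axis of stand, either way round below 0.12 rad and linear speed of board below 0.01 m/s and contact force between the fingers and board below 0.05 N); the robot touches nothing.
It fails at once if the board is forced against the tray with more than 25 N (contact force between board and tray above 25 N).
It fails at once if the board is forced against the stand with more than 25 N (contact force between board and stand above 25 N).
It fails at once if the board is dropped (its centre comes lower than 30 mm above the bench) (height (world z) of board below 0.03 m).
It fails at once if another thing on the bench is moved by more than 20 mm (distance of any of anvil, bangle, pan, hammer, flux, mandrel, file, ingot from where it was at the start of the episode above 0.02 m).
It also fails if it takes over 64 s, if anything falls off the work surface, if the arm or the gripper's body presses on something with over 40 N, if the wrist force passes 120 N, or if a joint passes its speed limit or range.

## Robot

A 7-joint arm with a two-finger parallel gripper is mounted at the origin on the work surface. World frame = base frame: x ahead of the robot, y to its left, z up, the work surface at z = 0. Lengths are in m, angles in rad, forces in N, time in s.
With the tool pointing down it reaches from about 0.4 to 0.875 m from the base axis. Payload 19.3 kg.
Tool frame: the origin (TCP) lies at the very end of the fingers, on their centre line; the grasp point (between the pads) lies 19 mm behind it; z points along the fingers, y is the line along which they close (so a half turn about z gives the same grasp; the last joint's range is limited). The gripper opens to 85 mm and grips with 20 to 120 N. Pads are 22 mm wide; open, the fingers measure 114 mm over their backs; the gripper's body (76 mm by 85 mm) begins 54 mm behind the grasp point. The pads swing forward as they close: fully open they stand 13 mm farther back than shut.
Start: joints at [1.222, 0.521, -0.036, 1.599, 0.021, 1.021, -0.113], TCP at [0.172, -0.601, 0.231] pointing down, gripper open.
Joint ranges: [-2.91, 2.91], [-0.3, 2.13], [-1.5, 1.42], [0.17, 2.43], [-1.26, 4.41], [0.16, 1.93], [-2.52, 2.52]. Speed limits (rad/s): [1.89, 1.89, 2.39, 2.39, 3.01, 3.01, 3.01].

## Interface

Orientations are given as [roll, pitch, yaw] about the fixed x, y, z axes, in that order (R = Rz(yaw) Ry(pitch) Rx(roll)).
In Python, from workcell import bot gives the robot as it stands.
- The arm moves only by the shell command python3 -m crank 'ROWS' [FORCE]. ROWS is a JSON object of lists of equal length, an entry for each row: "travel": the shift along the world's x, y, z in cm, a list of three; "turn": the turn, a rotation vector about the world's x, y, z in degrees, a list of three; "gripper": the closure, from 0 (fully open) to 1 (shut). A call has exactly 5 rows; each row is the pose to reach, as a shift and turn from the pose commanded when the call began; what a row does not reach only later rows make up. A row lasts 1/10 s, in which the tool goes at most 50 mm and 8.59 degrees, less where a joint would pass 70% of its speed; a pose out of reach is approached as far as the arm can. A call with a gripper value outside its range is refused whole. The fingers move at their own pace and stop on an object; FORCE is the grip in N (left out, the last holds). Time passes only in rows, so rows that repeat a pose let the fingers close, or fill a call up. It gives the time, the measured TCP pose, the force, the opening and the grip force at its end, in the units of the state.
- bot.observe(): the state, without advancing time (a new reading comes with each control period).
- bot.grab_frame(name): name is "scene" or "top" or "wrist"; returns a dict with "pixels" (480x640x3 uint8, red, green, blue), "fx", "fy", "cx", "cy" (pixels), "extrinsics" (4x4, takes a point from world to camera coordinates). Camera axes: x right, y down, z forward; pixel columns grow to the right and rows downward; lengths in m; the calibration is good to about 2 mm. A picture is of the moment at which its call begins. There is no depth.
- bot.job_done(): hands the job in; it is judged then, once.
The state is a dict: "clock": time; "qpos": joint angles; "qd": joint speeds; "joint_efforts": joint torques, N m; "position": TCP position; "tool_rot": TCP orientation; "force": force on the tool from outside, world axes, zero at the start; "moment": the same for the moment, N m; "grip_width": finger opening in m; "finger_force": force on a finger pad.
Only numpy, scipy, OpenCV 4.12 (cv2) and the standard library are available. Lean on these libraries where they do the work, as an engineer would, in place of code of your own. Each camera call takes 0.05 s, during which the arm holds its last target. There are 200 camera calls.

## Working session

There is one attempt and no reset: what is moved stays moved. The work goes in short steps, Python scripts to look and compute and a shell command to move; the robot and the scene stay as the last step left them, time stands still between calls to the robot, and variables do not carry over. Pictures are saved under pics/ and viewed, at most 10 in all, crops included, and the job is handed in when it is done.

```bash
mkdir -p pics; ls
python3 - <<'E'
from workcell import bot
import cv2
s=bot.observe();print({k:s[k] for k in('clock','position','tool_rot','force','grip_width')})
for n in('top','scene'):
    f=bot.grab_frame(n);cv2.imwrite(f'pics/{n}0.png',f['pixels'][...,::-1]);print(n,f['fx'],f['cx'],f['cy'],f['extrinsics'])
E
```

```text
pics
{'clock': 0.0, 'position': array([ 0.17185512, -0.60057674,  0.23074256]), 'tool_rot': array([-3.14052229e+00,  7.66881590e-05,  2.78728503e-01]), 'force': array([ 0.84571868, -0.10765919, -0.03156257]), 'grip_width': 0.08566128945096708}
top 562.1476288302333 320.80966852070486 234.49537606084402 [[-6.08026190e-03 -9.99981499e-01  1.77737862e-04 -3.73463555e-02]
 [-9.83506461e-01  5.94795631e-03 -1.80775173e-01  5.44725573e-01]
 [ 1.80770772e-01 -1.27396674e-03 -9.83524430e-01  1.40738866e+00]
 [ 0.00000000e+00  0.00000000e+00  0.00000000e+00  1.00000000e+00]]
scene 497.41189492323474 318.3117528958873 229.06647816734542 [[-7.43662831e-02  9.97229657e-01  1.63289968e-03  6.40473974e-02]
 [ 6.16521689e-01  4.72626857e-02 -7.85918091e-01 -2.74889790e-01]
 [-7.83818004e-01 -5.74390892e-02 -6.18328463e-01  1.79563226e+00]
 [ 0.00000000e+00  0.00000000e+00  0.00000000e+00  1.00000000e+00]]
```

View pics/top0.png

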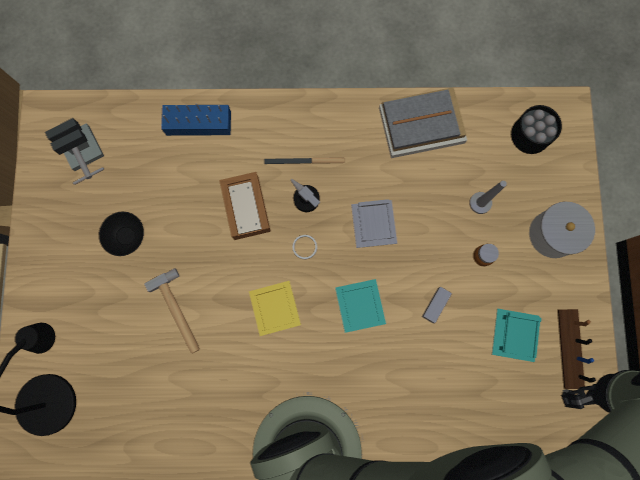

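View pics/scene0.png

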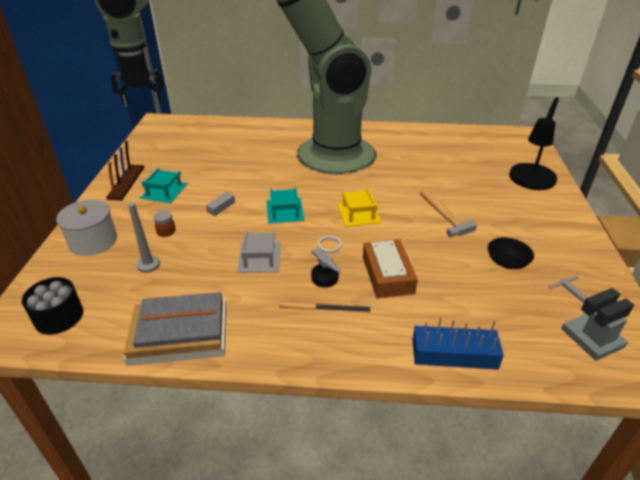

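Top view: the tray with the white board is at about (245,206), and the plain grey stand is at about (375,223), on the right. The anvil (306,195) and bangle (304,246) lie between them. I'll enlarge the tray and the stand.

Run:
```python
import cv2,numpy as np
a=cv2.imread('pics/top0.png')
def crop(x,y,w,h,k):return cv2.resize(a[y:y+h,x:x+w],None,fx=k,fy=k,interpolation=cv2.INTER_CUBIC)
c=np.hstack([crop(210,165,66,80,6),crop(342,190,66,80,6)])
for i in range(0,c.shape[1],60):cv2.line(c,(i,0),(i,6),(0,0,255),1)
for i in range(0,c.shape[0],60):cv2.line(c,(0,i),(6,i),(0,0,255),1)
cv2.imwrite('pics/crop0.png',c);print(c.shape)
```

```text
(480, 792, 3)
```

View pics/crop0.png

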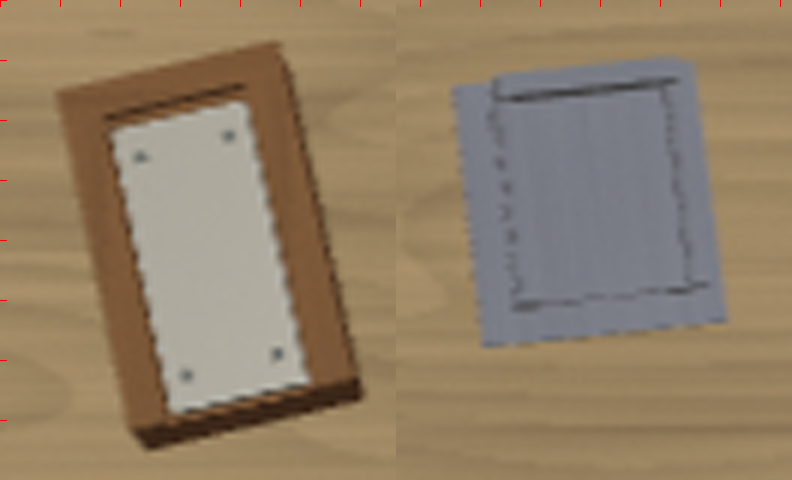

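```bash
cat > h.py <<'E'
import numpy as np
from workcell import bot
def ray(f,uv,z):
    "world points at height z under pixels uv"
    E=np.array(f['extrinsics']);R,t=E[:3,:3],E[:3,3];c=-R.T@t
    uv=np.atleast_2d(np.array(uv,float))
    d=np.c_[(uv[:,0]-f['cx'])/f['fx'],(uv[:,1]-f['cy'])/f['fy'],np.ones(len(uv))]@R
    return c+d*((z-c[2])/d[:,2])[:,None]
def proj(f,p):
    E=np.array(f['extrinsics']);q=np.atleast_2d(p)@E[:3,:3].T+E[:3,3]
    return np.c_[f['fx']*q[:,0]/q[:,2]+f['cx'],f['fy']*q[:,1]/q[:,2]+f['cy']]
def frame(x,y,yaw,pts):
    c,s=np.cos(yaw),np.sin(yaw);pts=np.atleast_2d(np.array(pts,float))
    return np.c_[x+c*pts[:,0]-s*pts[:,1],y+s*pts[:,0]+c*pts[:,1],pts[:,2]]
E
python3 - <<'E'
from h import *
f=bot.grab_frame('top')
m=lambda l,o:(np.array(l)+.5)/6-.5+np.array(o)
def rep(n,uv,z):
    p=ray(f,uv,z);print(n,p[:,:2].round(4).tolist(),'mean',p.mean(0).round(4),'edges',np.linalg.norm(np.roll(p,-1,0)-p,axis=1).round(4),
     'yaw',np.arctan2(*(p[[0,1]].sum(0)-p[[2,3]].sum(0))[[1,0]]).round(3))
rep('board',m([(110,130),(246,101),(308,381),(168,413)],(210,165)),.053)
rep('tray',m([(57,92),(281,42),(360,378),(130,428)],(210,165)),.053)
rep('foot',m([(452-396,86),(693-396,57),(727-396,320),(482-396,347)],(342,190)),.003)
rep('seat',m([(497-396,98),(676-396,81),(703-396,289),(515-396,308)],(342,190)),.045)
E
```

```text
board [[0.6742, 0.2026], [0.687, 0.1433], [0.5617, 0.1144], [0.548, 0.1746]] mean [0.6177 0.1587 0.053 ] edges [0.0607 0.1286 0.0617 0.1293] yaw 0.222
tray [[0.6916, 0.2263], [0.7138, 0.1283], [0.5629, 0.092], [0.5415, 0.1908]] mean [0.6274 0.1594 0.053 ] edges [0.1004 0.1552 0.1011 0.1542] yaw 0.234
foot [[0.6366, -0.1226], [0.6494, -0.2316], [0.529, -0.2433], [0.5175, -0.1341]] mean [ 0.5831 -0.1829  0.003 ] edges [0.1097 0.121  0.1098 0.1197] yaw 0.096
seat [[0.621, -0.1398], [0.6282, -0.2184], [0.5356, -0.2275], [0.5278, -0.1459]] mean [ 0.5781 -0.1829  0.045 ] edges [0.0788 0.093  0.0819 0.0935] yaw 0.082
```

```bash
python3 -m crank '{"travel":[[3,3.8,0.5],[6,7.6,1],[9,11.4,1.5],[12,15.2,2],[15,19,2.5]],"turn":[[0,0,0],[0,0,0],[0,0,0],[0,0,0],[0,0,0]],"gripper":[0,0,0,0,0]}'
python3 -m crank '{"travel":[[3,3.8,0.5],[6,7.6,1],[9,11.4,1.5],[12,15.2,2],[15,19,2.5]],"turn":[[0,0,0],[0,0,0],[0,0,0],[0,0,0],[0,0,0]],"gripper":[0,0,0,0,0]}'
python3 - <<'E'
from h import *
import cv2
f=bot.grab_frame('wrist');cv2.imwrite('pics/w1.png',f['pixels'][...,::-1]);np.save('w1.npy',f,allow_pickle=True)
s=bot.observe();print(s['position'],s['tool_rot'])
E=np.array(f['extrinsics']);print(f['fx'],-E[:3,:3].T@E[:3,3],E[2,:3]);print(proj(f,[[.578,-.183,.045],[.5,-.18,0]]))
E
```

```text
clock: 0.65
position: [0.3228, -0.4091, 0.2565]
tool_rot: [-3.142, 0.0, 0.279]
force: [0.3, -0.5, 0.4]
grip_width: 0.0855
finger_force: 0.0
clock: 1.15
position: [0.4728, -0.2192, 0.2816]
tool_rot: [3.141, -0.0, 0.279]
force: [0.5, -1.5, 0.4]
grip_width: 0.0857
finger_force: 0.0
[ 0.47776707 -0.21205232  0.2823124 ] [-3.13996047 -0.00369255  0.28628519]
409.76755981076616 [ 0.54044276 -0.1985565   0.42443946] [-0.26791365 -0.07580674 -0.96045594]
[[315.17536524  72.28769226]
 [292.13349405 155.64473297]]
```

View pics/w1.png

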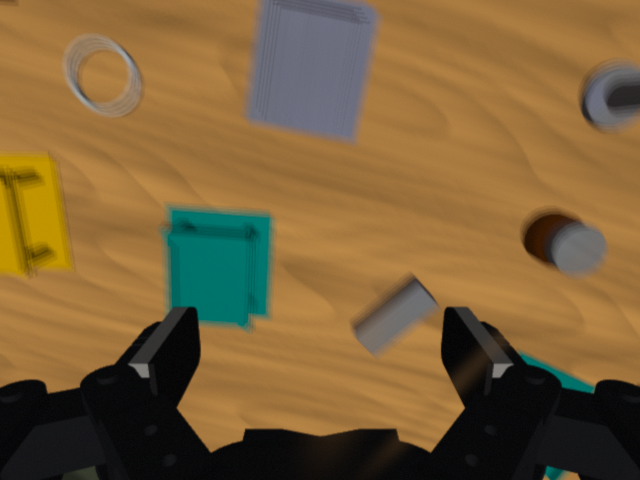

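The wrist picture is blurred because the arm was still moving. The stand is at the top edge, around (312,70). I'll move over it, settle and look again.

```bash
python3 -m crank '{"travel":[[4,1.2,0],[8,2.4,0],[12,3.5,0],[12,3.5,0],[12,3.5,0]],"turn":[[0,0,-4],[0,0,-8],[0,0,-11],[0,0,-11],[0,0,-11]],"gripper":[0,0,0,0,0]}'
python3 -m crank '{"travel":[[0,0,0],[0,0,0],[0,0,0],[0,0,0],[0,0,0]],"turn":[[0,0,0],[0,0,0],[0,0,0],[0,0,0],[0,0,0]],"gripper":[0,0,0,0,0]}'
python3 - <<'E'
from h import *
import cv2
f=bot.grab_frame('wrist');np.save('w2.npy',f,allow_pickle=True)
a=f['pixels'][...,::-1]
p=proj(f,[[.578,-.183,.045]])[0];print(p)
x,y=max(0,int(p[0])-100),max(0,int(p[1])-75);print('off',x,y)
c=cv2.resize(a[y:y+150,x:x+200],None,fx=4,fy=4,interpolation=cv2.INTER_CUBIC);cv2.imwrite('pics/w2.png',c);cv2.imwrite('pics/w2full.png',a)
E
```

```text
clock: 1.7
position: [0.5921, -0.1853, 0.2804]
tool_rot: [-3.141, 0.001, 0.088]
force: [0.2, -0.4, -0.1]
grip_width: 0.0854
finger_force: 0.0
clock: 2.2
position: [0.5918, -0.1861, 0.2815]
tool_rot: [3.142, -0.0, 0.086]
force: [0.6, -0.6, -0.4]
grip_width: 0.0853
finger_force: 0.0
[317.34301216 213.46715345]
off 217 138
```

View pics/w2.png

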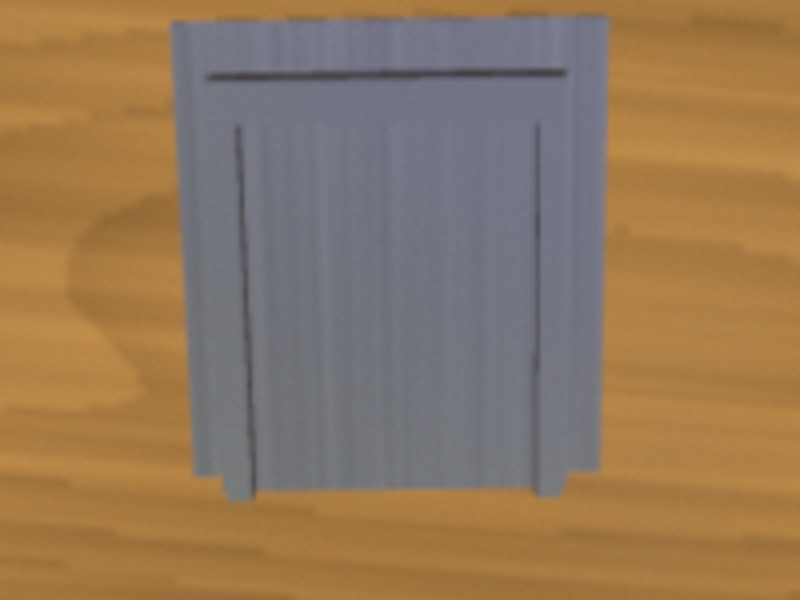

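The crop shows the cheeks' inner edges running (238,125)–(254,492) and (538,125)–(534,490). The seat's front edge is at y≈489 and the stop's top front edge at y≈125. I'll compute the pose and check the sizes.

Run:
```python
from h import *
f=np.load('w2.npy',allow_pickle=True).item()
m=lambda l:(np.array(l)+.5)/4-.5+np.array((217,138))
L=ray(f,m([(237,125),(252,492)]),.052);R=ray(f,m([(539,125),(535,490)]),.052)
F=ray(f,m([(256,491),(534,487)]),.045);S=ray(f,m([(238,125),(538,125)]),.059);B=ray(f,m([(208,77),(566,72)]),.059)
ft=ray(f,m([(173,20),(608,16),(598,470),(195,476)]),.003)
for n,p in zip('LRFSBf',(L,R,F,S,B,ft)):print(n,p[:,:2].round(4).tolist())
print('foot',ft.mean(0),np.linalg.norm(np.roll(ft,-1,0)-ft,axis=1))
yaws=[np.arctan2(*(p[0]-p[1])[[1,0]]) for p in(L,R)]+[np.arctan2(*(p[0]-p[1])[[1,0]])-np.pi/2 for p in(F,B)];print('yaws',yaws)
yaw=.086;ex=np.array([np.cos(yaw),np.sin(yaw),0]);ey=np.array([-ex[1],ex[0],0])
print('y L,R',L@ey,R@ey,'mid',(L.mean(0)+R.mean(0))@ey/2,'x F,S',F@ex,S@ex, 'B',B@ex,'foot',ft.mean(0)@ex,ft.mean(0)@ey)
```

```text
L [[0.6173, -0.1423], [0.5303, -0.1507]]
R [[0.6231, -0.21], [0.5367, -0.2183]]
F [[0.5282, -0.1511], [0.535, -0.2188]]
S [[0.6181, -0.1432], [0.6238, -0.2092]]
B [[0.628, -0.136], [0.6358, -0.2141]]
f [[0.6361, -0.12], [0.6464, -0.2285], [0.5273, -0.2399], [0.5163, -0.1314]]
foot [ 0.58149799 -0.17994701  0.003     ] [0.10890942 0.11958462 0.10911843 0.12033275]
yaws [np.float64(0.09677890963039781), np.float64(0.09578495410366049), np.float64(0.10109086026348368), np.float64(0.09950061980390013)]
y L,R [-0.19476033 -0.19570183] [-0.26277673 -0.26362637] mid -0.22921631169715662 x F,S [0.5132569  0.51428249] [0.60353739 0.60352329] B [0.61397074 0.61502994] foot 0.5638925614859293 -0.22922918665526384
```

```bash
python3 -m crank '{"travel":[[0.5,4.5,0],[1,9,0],[1.5,13.5,0],[2,18,0],[2.5,22.5,0]],"turn":[[0,0,1],[0,0,2],[0,0,3],[0,0,4],[0,0,5]],"gripper":[0,0,0,0,0]}'
python3 -m crank '{"travel":[[0.5,4,0],[1,8,0],[1.5,12,0],[1.5,12,0],[1.5,12,0]],"turn":[[0,0,1],[0,0,2],[0,0,3.2],[0,0,3.2],[0,0,3.2]],"gripper":[0.2,0.4,0.6,0.8,1]}' 20
python3 -m crank '{"travel":[[0,0,0],[0,0,0],[0,0,0],[0,0,0],[0,0,0]],"turn":[[0,0,0],[0,0,0],[0,0,0],[0,0,0],[0,0,0]],"gripper":[1,1,1,1,1]}'
python3 - <<'E'
from h import *
import cv2
f=bot.grab_frame('wrist');np.save('w3.npy',f,allow_pickle=True)
a=f['pixels'][...,::-1]
p=proj(f,[[.62,.158,.053]])[0];print(p)
x,y=max(0,int(p[0])-120),max(0,int(p[1])-100);print('off',x,y)
c=cv2.resize(a[y:y+200,x:x+240],None,fx=3,fy=3,interpolation=cv2.INTER_CUBIC);cv2.imwrite('pics/w3.png',c);cv2.imwrite('pics/w3full.png',a)
E
```

```text
clock: 2.75
position: [0.6169, 0.0409, 0.2815]
tool_rot: [3.141, -0.0, 0.175]
force: [0.4, -0.2, -0.6]
grip_width: 0.0852
finger_force: 0.0
clock: 3.25
position: [0.6318, 0.1599, 0.281]
tool_rot: [3.142, 0.0, 0.231]
force: [0.3, -0.9, -1.0]
grip_width: 0.0124
finger_force: 0.0
clock: 3.75
position: [0.632, 0.1588, 0.2814]
tool_rot: [3.142, -0.0, 0.229]
force: [0.8, 0.4, -0.9]
grip_width: -0.0002
finger_force: 0.0
[319.81678793 213.84199658]
off 199 113
```

View pics/w3.png

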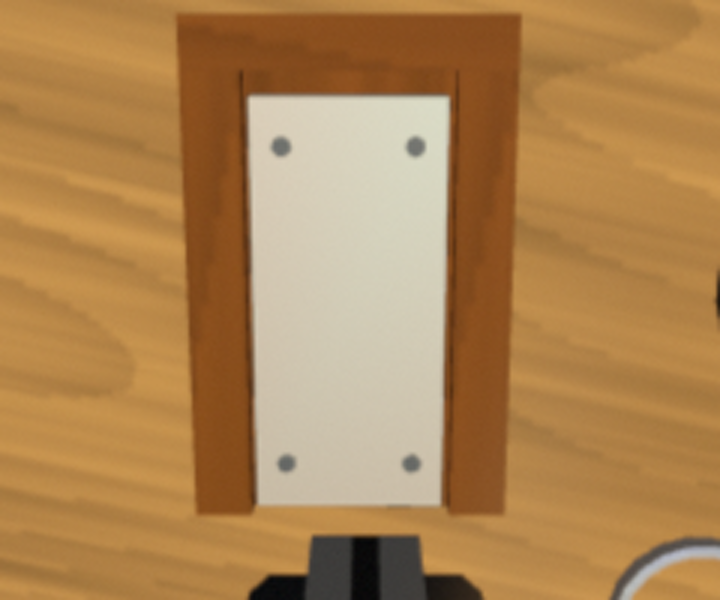

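The tray's top corners are at (178,15), (520,14), (504,514) and (197,514). The board's are at (247,96), (449,96), (442,506) and (257,506), and the open end faces the robot.

Run:
```python
from h import *
f=np.load('w3.npy',allow_pickle=True).item()
m=lambda l:(np.array(l)+.5)/3-.5+np.array((199,113))
for n,l in(('tray',[(178,15),(520,14),(504,514),(197,514)]),('board',[(247,96),(449,96),(442,506),(257,506)])):
    p=ray(f,m(l),.053);d=(p[:2].sum(0)-p[2:].sum(0));yaw=np.arctan2(d[1],d[0])
    print(n,p.mean(0).round(4),np.linalg.norm(np.roll(p,-1,0)-p,axis=1).round(4),'yaw',yaw.round(4))
    if n=='tray':
        o=p.mean(0)-.008*np.array([np.cos(yaw),np.sin(yaw),0]);ty=yaw;print('origin',o)
    else: 
        r=p.mean(0)-o;c,s=np.cos(ty),np.sin(ty);print('board in tray',c*r[0]+s*r[1],-s*r[0]+c*r[1])
```

```text
tray [0.6267 0.1639 0.053 ] [0.099  0.1555 0.0996 0.1552] yaw 0.2282
origin [0.61888627 0.16205367 0.053     ]
board [0.6168 0.1619 0.053 ] [0.0595 0.1295 0.0599 0.1296] yaw 0.2286
board in tray -0.0021107025829429577 0.00033612453251383395
```

```bash
python3 -m crank '{"travel":[[-0.1,0.5,-4.5],[-0.1,0.5,-9],[-0.1,0.5,-13.5],[-0.1,0.5,-18],[-0.1,0.5,-20.5]],"turn":[[0,0,0],[0,0,0],[0,0,0],[0,0,0],[0,0,0]],"gripper":[1,1,1,1,1]}'
python3 -m crank '{"travel":[[0,0,0],[0,0,-0.1],[0,0,-0.2],[0,0,-0.3],[0,0,-0.4]],"turn":[[0,0,0],[0,0,0],[0,0,0],[0,0,0],[0,0,0]],"gripper":[1,1,1,1,1]}'
python3 - <<'E'
from h import *
f=np.load('w3.npy',allow_pickle=True).item()
E=np.array(f['extrinsics']);print(-E[:3,:3].T@E[:3,3],proj(f,[[.632,.159,.281],[.632,.159,.3]]))
s=bot.observe();print(s['position'],s['force'],s['moment'])
E
```

```text
clock: 4.3
position: [0.6295, 0.1636, 0.0728]
tool_rot: [3.141, 0.003, 0.23]
force: [-0.6, 0.4, -0.0]
grip_width: -0.0
finger_force: 0.0
clock: 4.8
position: [0.6315, 0.1642, 0.0734]
tool_rot: [-3.142, -0.002, 0.23]
force: [1.0, 0.1, 1.0]
grip_width: -0.0001
finger_force: 0.0
[0.70052573 0.17600907 0.42424102] [[323.25986329 312.65133045]
 [323.60850248 337.8039239 ]]
[0.63153157 0.16423488 0.07341661] [1.03950288 0.14947197 1.03155588] [-0.02211007 -0.00484981  0.0038908 ]
```

```bash
cat > chk.py <<'E'
import sys
from workcell import bot
s=bot.observe();f=s['force'];print('   chk',s['position'].round(4),f.round(2),s['tool_rot'].round(3),round(s['clock'],2))
sys.exit(abs(f[2]-.5)>float(sys.argv[1]))
E
T='"turn":[[0,0,0],[0,0,0],[0,0,0],[0,0,0],[0,0,0]]'
python3 -m crank '{"travel":[[0,0,-0.2],[0,0,-0.4],[0,0,-0.6],[0,0,-0.8],[0,0,-1]],"turn":[[0,0,0],[0,0,0],[0,0,0],[0,0,0],[0,0,0]],"gripper":[1,1,1,1,1]}' >/dev/null; python3 chk.py 2.5 || exit
python3 -m crank '{"travel":[[0,0,-0.06],[0,0,-0.12],[0,0,-0.18],[0,0,-0.24],[0,0,-0.3]],"turn":[[0,0,0],[0,0,0],[0,0,0],[0,0,0],[0,0,0]],"gripper":[1,1,1,1,1]}' >/dev/null; python3 chk.py 2.5 || exit
python3 -m crank '{"travel":[[0,0,-0.03],[0,0,-0.06],[0,0,-0.09],[0,0,-0.12],[0,0,-0.15]],"turn":[[0,0,0],[0,0,0],[0,0,0],[0,0,0],[0,0,0]],"gripper":[1,1,1,1,1]}' >/dev/null; python3 chk.py 2.5 || exit
python3 -m crank '{"travel":[[0,0,-0.02],[0,0,-0.04],[0,0,-0.06],[0,0,-0.08],[0,0,-0.1]],"turn":[[0,0,0],[0,0,0],[0,0,0],[0,0,0],[0,0,0]],"gripper":[1,1,1,1,1]}' >/dev/null; python3 chk.py 2.5 || exit
python3 -m crank '{"travel":[[0,0,-0.02],[0,0,-0.04],[0,0,-0.06],[0,0,-0.08],[0,0,-0.1]],"turn":[[0,0,0],[0,0,0],[0,0,0],[0,0,0],[0,0,0]],"gripper":[1,1,1,1,1]}' >/dev/null; python3 chk.py 2.5 || exit
python3 -m crank '{"travel":[[0,0,-0.02],[0,0,-0.04],[0,0,-0.06],[0,0,-0.08],[0,0,-0.1]],"turn":[[0,0,0],[0,0,0],[0,0,0],[0,0,0],[0,0,0]],"gripper":[1,1,1,1,1]}' >/dev/null; python3 chk.py 2.5 || exit
python3 -m crank '{"travel":[[0,0,-0.02],[0,0,-0.04],[0,0,-0.06],[0,0,-0.08],[0,0,-0.1]],"turn":[[0,0,0],[0,0,0],[0,0,0],[0,0,0],[0,0,0]],"gripper":[1,1,1,1,1]}' >/dev/null; python3 chk.py 2.5 || exit
```

```text
chk [0.6309 0.1641 0.062 ] [ 0.39  0.48 -0.44] [-3.142  0.     0.23 ] 5.3False
```

```bash
sed -i 's/sys.exit(\(.*\))$/sys.exit(int(\1))/' chk.py
python3 -m crank '{"travel":[[0,0,-0.06],[0,0,-0.12],[0,0,-0.18],[0,0,-0.24],[0,0,-0.3]],"turn":[[0,0,0],[0,0,0],[0,0,0],[0,0,0],[0,0,0]],"gripper":[1,1,1,1,1]}' >/dev/null; python3 chk.py 2.5 || exit
python3 -m crank '{"travel":[[0,0,-0.03],[0,0,-0.06],[0,0,-0.09],[0,0,-0.12],[0,0,-0.15]],"turn":[[0,0,0],[0,0,0],[0,0,0],[0,0,0],[0,0,0]],"gripper":[1,1,1,1,1]}' >/dev/null; python3 chk.py 2.5 || exit
python3 -m crank '{"travel":[[0,0,-0.02],[0,0,-0.04],[0,0,-0.06],[0,0,-0.08],[0,0,-0.1]],"turn":[[0,0,0],[0,0,0],[0,0,0],[0,0,0],[0,0,0]],"gripper":[1,1,1,1,1]}' >/dev/null; python3 chk.py 2.5 || exit
python3 -m crank '{"travel":[[0,0,-0.02],[0,0,-0.04],[0,0,-0.06],[0,0,-0.08],[0,0,-0.1]],"turn":[[0,0,0],[0,0,0],[0,0,0],[0,0,0],[0,0,0]],"gripper":[1,1,1,1,1]}' >/dev/null; python3 chk.py 2.5 || exit
python3 -m crank '{"travel":[[0,0,-0.02],[0,0,-0.04],[0,0,-0.06],[0,0,-0.08],[0,0,-0.1]],"turn":[[0,0,0],[0,0,0],[0,0,0],[0,0,0],[0,0,0]],"gripper":[1,1,1,1,1]}' >/dev/null; python3 chk.py 2.5 || exit
python3 -m crank '{"travel":[[0,0,-0.02],[0,0,-0.04],[0,0,-0.06],[0,0,-0.08],[0,0,-0.1]],"turn":[[0,0,0],[0,0,0],[0,0,0],[0,0,0],[0,0,0]],"gripper":[1,1,1,1,1]}' >/dev/null; python3 chk.py 2.5 || exit
```

```text
chk [0.631  0.1641 0.0593] [ 0.04  0.43 -0.13] [-3.142 -0.     0.23 ] 5.8
   chk [0.631  0.1641 0.0578] [0.56 0.51 0.62] [-3.142 -0.     0.23 ] 6.3
   chk [0.631  0.1641 0.0568] [ 0.65 -0.05 -0.67] [-3.142 -0.     0.23 ] 6.8
   chk [0.631  0.1641 0.0558] [-0.06  0.69  0.91] [-3.142  0.     0.23 ] 7.3
   chk [0.631  0.1641 0.0548] [-0.46  0.1  -0.61] [3.142 0.    0.23 ] 7.8
   chk [0.631  0.1641 0.0538] [ 0.04  0.91 -0.36] [-3.142  0.     0.23 ] 8.3
```

```bash
python3 -m crank '{"travel":[[0,0,-0.01],[0,0,-0.02],[0,0,-0.03],[0,0,-0.04],[0,0,-0.05]],"turn":[[0,0,0],[0,0,0],[0,0,0],[0,0,0],[0,0,0]],"gripper":[1,1,1,1,1]}' >/dev/null; python3 chk.py 2.5 || exit
python3 -m crank '{"travel":[[0,0,-0.01],[0,0,-0.02],[0,0,-0.03],[0,0,-0.04],[0,0,-0.05]],"turn":[[0,0,0],[0,0,0],[0,0,0],[0,0,0],[0,0,0]],"gripper":[1,1,1,1,1]}' >/dev/null; python3 chk.py 2.5 || exit
python3 -m crank '{"travel":[[0,0,-0.01],[0,0,-0.02],[0,0,-0.03],[0,0,-0.04],[0,0,-0.05]],"turn":[[0,0,0],[0,0,0],[0,0,0],[0,0,0],[0,0,0]],"gripper":[1,1,1,1,1]}' >/dev/null; python3 chk.py 2.5 || exit
python3 -m crank '{"travel":[[0,0,-0.01],[0,0,-0.02],[0,0,-0.03],[0,0,-0.04],[0,0,-0.05]],"turn":[[0,0,0],[0,0,0],[0,0,0],[0,0,0],[0,0,0]],"gripper":[1,1,1,1,1]}' >/dev/null; python3 chk.py 2.5 || exit
```

```text
chk [0.631  0.1641 0.0533] [ 0.67 -0.29 -0.55] [-3.142 -0.     0.23 ] 8.8
   chk [0.631  0.1641 0.0531] [-2.67 -1.12  8.14] [ 3.142 -0.     0.23 ] 9.3
```

```bash
python3 -m crank '{"travel":[[0,0,-0.005],[0,0,-0.005],[-0.1,-0.02,-0.005],[-0.2,-0.05,-0.005],[-0.3,-0.07,-0.005]],"turn":[[0,0,0],[0,0,0],[0,0,0],[0,0,0],[0,0,0]],"gripper":[1,1,1,1,1]}' >/dev/null; python3 chk.py 13 || exit
python3 -m crank '{"travel":[[-0.1,-0.02,0],[-0.2,-0.05,0],[-0.3,-0.07,0],[-0.4,-0.09,0],[-0.5,-0.12,0]],"turn":[[0,0,0],[0,0,0],[0,0,0],[0,0,0],[0,0,0]],"gripper":[1,1,1,1,1]}' >/dev/null; python3 chk.py 13 || exit
python3 - <<'E'
from h import *
import cv2
f=bot.grab_frame('wrist');a=f['pixels'][...,::-1];cv2.imwrite('pics/w4.png',a);np.save('w4.npy',f,allow_pickle=True)
g=a.astype(int);w=(g.min(2)>150)
print(w.sum(),[np.flatnonzero(w[r]).tolist()[::40] for r in range(60,480,40)])
E
```

```text
chk [0.6286 0.1637 0.0532] [3.07 0.91 5.23] [-3.141e+00 -2.000e-03  2.300e-01] 9.8
   chk [0.6235 0.1624 0.0531] [3.3  0.77 5.47] [-3.141e+00 -1.000e-03  2.300e-01] 10.3
26165 [[], [], [], [238, 278, 318, 358, 398], [240, 280, 320, 360, 400], [242, 282, 322, 362], [245, 285, 363], [247, 379], [], [314], []]
```

View pics/w4.png

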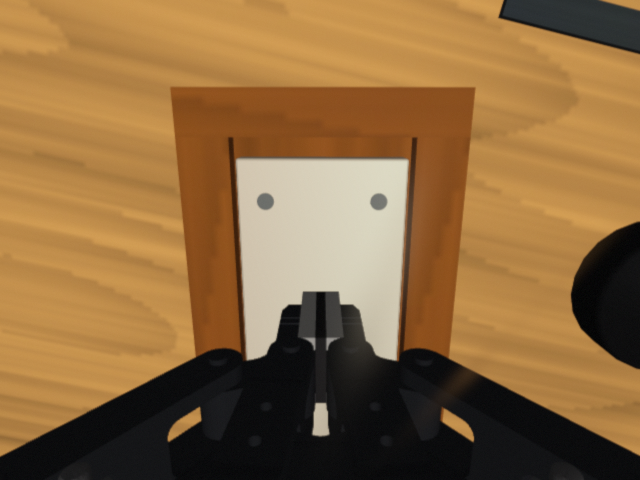

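The board's far edge is at row 157 and the recess wall at row 137, so the gap is still about 7 mm. The fingertips slipped at 5 N, so I'll press harder.

```bash
python3 -m crank '{"travel":[[0,0,0],[0,0,-0.005],[0,0,-0.01],[0,0,-0.015],[0,0,-0.015]],"turn":[[0,0,0],[0,0,0],[0,0,0],[0,0,0],[0,0,0]],"gripper":[1,1,1,1,1]}' >/dev/null; python3 chk.py 11 || exit
python3 -m crank '{"travel":[[0,0,0],[-0.03,-0.01,0],[-0.06,-0.01,0],[-0.1,-0.02,0],[-0.15,-0.03,0]],"turn":[[0,0,0],[0,0,0],[0,0,0],[0,0,0],[0,0,0]],"gripper":[1,1,1,1,1]}' >/dev/null; python3 chk.py 13 || exit
```

```text
chk [0.6234 0.1624 0.0531] [ 1.44 -0.96  9.11] [-3.141e+00 -1.000e-03  2.300e-01] 10.85
   chk [0.6223 0.1622 0.0531] [4.5  1.23 6.07] [-3.141e+00 -2.000e-03  2.300e-01] 11.35
```

```bash
python3 -m crank '{"travel":[[0,0,-0.005],[-0.03,-0.01,-0.01],[-0.06,-0.01,-0.015],[-0.1,-0.02,-0.015],[-0.15,-0.03,-0.015]],"turn":[[0,0,0],[0,0,0],[0,0,0],[0,0,0],[0,0,0]],"gripper":[1,1,1,1,1]}' >/dev/null; python3 chk.py 13 || exit
python3 -m crank '{"travel":[[-0.05,-0.01,0],[-0.1,-0.02,0],[-0.15,-0.03,0],[-0.2,-0.05,0],[-0.3,-0.07,0]],"turn":[[0,0,0],[0,0,0],[0,0,0],[0,0,0],[0,0,0]],"gripper":[1,1,1,1,1]}' >/dev/null; python3 chk.py 13
cat > gap.py <<'E'
from h import *
f=bot.grab_frame('wrist');a=f['pixels'].astype(int)
col=a[:,[255,300,345]].min(2)   # white board: all channels bright
r=[np.flatnonzero(col[60:300,i]>150)[0]+60 for i in range(3)]
# subpixel edge rows at half level
p=ray(f,[(c,q-.5) for c,q in zip((255,300,345),r)],.053)
c,s=np.cos(.228),np.sin(.228);x=c*(p[:,0]-.6189)+s*(p[:,1]-.1621)
print('rows',r,'far edge tray x',x.round(4),'board centre x',(x.mean()-.065).round(4))
E
python3 gap.py
```

```text
chk [0.621  0.1619 0.0531] [5.11 0.69 7.68] [-3.141e+00 -2.000e-03  2.300e-01] 11.85
   chk [0.618  0.1613 0.0531] [4.77 0.45 7.17] [-3.141e+00 -2.000e-03  2.300e-01] 12.35
rows [np.int64(159), np.int64(159), np.int64(159)] far edge tray x [0.0572 0.0572 0.0572] board centre x -0.0078
```

It moves now: the board's centre is at tray x ≈ -8 mm. I'll keep dragging.

```bash
python3 -m crank '{"travel":[[-0.2,-0.05,0],[-0.4,-0.09,0],[-0.6,-0.14,0],[-0.8,-0.19,0],[-1,-0.23,0]],"turn":[[0,0,0],[0,0,0],[0,0,0],[0,0,0],[0,0,0]],"gripper":[1,1,1,1,1]}' >/dev/null; python3 chk.py 13 || exit
python3 gap.py
python3 -m crank '{"travel":[[-0.2,-0.05,0],[-0.4,-0.09,0],[-0.6,-0.14,0],[-0.8,-0.19,0],[-1,-0.23,0]],"turn":[[0,0,0],[0,0,0],[0,0,0],[0,0,0],[0,0,0]],"gripper":[1,1,1,1,1]}' >/dev/null; python3 chk.py 13 || exit
python3 gap.py
```

```text
chk [0.6079 0.1589 0.0531] [4.43 1.13 7.72] [-3.141e+00 -2.000e-03  2.300e-01] 12.9
rows [np.int64(159), np.int64(159), np.int64(159)] far edge tray x [0.0468 0.0468 0.0468] board centre x -0.0182
   chk [0.5979 0.1567 0.0531] [5.34 1.12 8.59] [-3.141e+00 -2.000e-03  2.300e-01] 13.45
rows [np.int64(159), np.int64(159), np.int64(159)] far edge tray x [0.0366 0.0366 0.0366] board centre x -0.0284
```

```bash
python3 -m crank '{"travel":[[-0.25,-0.06,0],[-0.5,-0.12,0],[-0.75,-0.17,0],[-1,-0.23,0],[-1.1,-0.25,0]],"turn":[[0,0,0],[0,0,0],[0,0,0],[0,0,0],[0,0,0]],"gripper":[1,1,1,1,1]}' >/dev/null; python3 chk.py 13 
python3 gap.py
python3 -m crank '{"travel":[[0,0,0.02],[0,0,0.1],[0,0,1.5],[0,0,6],[0,0,10]],"turn":[[0,0,0],[0,0,0],[0,0,0],[0,0,0],[0,0,0]],"gripper":[1,1,1,0,0]}' >/dev/null; python3 chk.py 13
python3 -m crank '{"travel":[[0,0,4],[0,0,8],[0,0,10],[0,0,10],[0,0,10]],"turn":[[0,0,0],[0,0,0],[0,0,0],[0,0,0],[0,0,0]],"gripper":[0,0,0,0,0]}' >/dev/null; python3 chk.py 13
python3 - <<'E'
from h import *
import cv2
f=bot.grab_frame('wrist');np.save('w5.npy',f,allow_pickle=True)
a=f['pixels'][...,::-1]
p=proj(f,[[.58,.153,.053]])[0]
x,y=max(0,int(p[0])-120),max(0,int(p[1])-110);print('off',x,y)
c=cv2.resize(a[y:y+200,x:x+240],None,fx=3,fy=3,interpolation=cv2.INTER_CUBIC);cv2.imwrite('pics/w5.png',c)
E
```

```text
chk [0.5868 0.1541 0.0531] [4.28 0.42 7.24] [-3.141e+00 -2.000e-03  2.300e-01] 14.0
rows [np.int64(159), np.int64(159), np.int64(159)] far edge tray x [0.0252 0.0252 0.0252] board centre x -0.0398
   chk [0.5853 0.1538 0.1542] [0.82 0.2  1.28] [-3.141e+00  1.000e-03  2.300e-01] 14.55
   chk [0.5856 0.1537 0.2528] [-1.11  0.08 -0.66] [ 3.142 -0.     0.23 ] 15.05
off 201 103
```

View pics/w5.png

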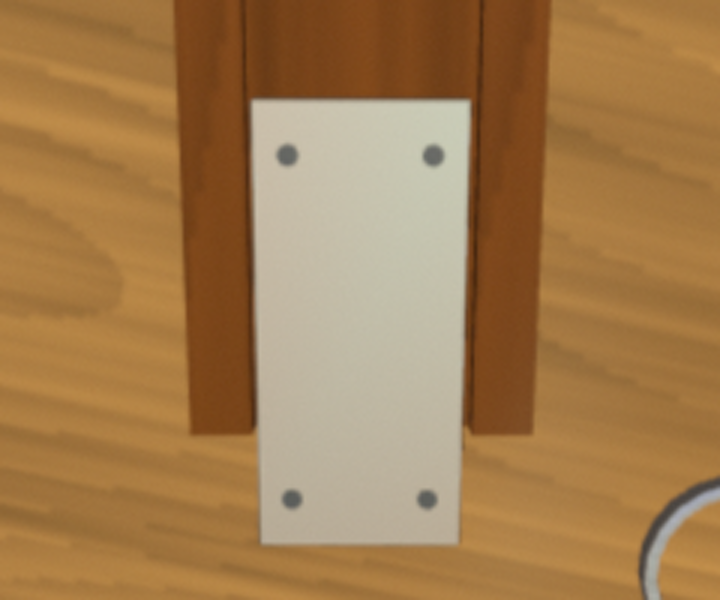

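The board's corners are (251,100), (470,100), (459,545) and (261,544). The tray's front edge is at y≈434, so the board overhangs as planned.

Run:
```python
from h import *
f=np.load('w5.npy',allow_pickle=True).item()
m=lambda l:(np.array(l)+.5)/3-.5+np.array((201,103))
p=ray(f,m([(251,100),(470,100),(459,545),(261,544)]),.053);d=p[:2].sum(0)-p[2:].sum(0);yaw=np.arctan2(d[1],d[0])
print(p.round(4).tolist(),np.linalg.norm(np.roll(p,-1,0)-p,axis=1).round(4),yaw)
e=p[2:].mean(0);print('centre',p.mean(0),'end',e,'grasp',e+.017*np.array([np.cos(yaw),np.sin(yaw),0]))
t=ray(f,m([(190,434),(533,434)]),.053);print('tray front',t,t.mean(0))
g=np.load('w4.npy',allow_pickle=True).item();print('tip in w4',proj(g,[[.6235,.1624,.0531],[.6235,.1624,.073]]))
print(bot.observe()['position'])
top=bot.grab_frame('top');print('bangle',ray(top,[(304.5,246.5)],.005))
```

```text
[[0.6361, 0.1969, 0.053], [0.6496, 0.1393, 0.053], [0.5236, 0.1099, 0.053], [0.5105, 0.1678, 0.053]] [0.0592 0.1293 0.0593 0.129 ] 0.22836439889740584
centre [0.57995908 0.15346439 0.053     ] end [0.51704308 0.13884153 0.053     ] grasp [0.53360172 0.14269007 0.053     ]
tray front [[0.53951353 0.1950358  0.053     ]
 [0.56226671 0.097568   0.053     ]] [0.55089012 0.1463019  0.053     ]
tip in w4 [[323.88573355 313.22337006]
 [324.32648086 339.79459879]]
[0.5854041  0.15363087 0.2520296 ]
bangle [[0.52046454 0.0029097  0.005     ]]
```

```bash
python3 -m crank '{"travel":[[-2.6,-0.65,-4],[-5.2,-1.3,-8],[-5.2,-1.3,-12],[-5.2,-1.3,-15],[-5.2,-1.3,-15]],"turn":[[0,0,0],[0,0,0],[0,0,0],[0,0,0],[0,0,0]],"gripper":[0,0,0,0,0]}' >/dev/null; python3 chk.py 4 || exit
python3 -m crank '{"travel":[[0,0,-1],[0,0,-2],[0,0,-3],[0,0,-3.5],[0,0,-4]],"turn":[[0,0,0],[0,0,0],[0,0,0],[0,0,0],[0,0,0]],"gripper":[0,0,0,0,0]}' >/dev/null; python3 chk.py 4 || exit
python3 -m crank '{"travel":[[0,0,-0.7],[0,0,-1.4],[0,0,-2.1],[0,0,-2.8],[0,0,-3.5]],"turn":[[0,0,0],[0,0,0],[0,0,0],[0,0,0],[0,0,0]],"gripper":[0,0.05,0.1,0.1,0.1]}' 20 ; python3 chk.py 4
python3 -m crank '{"travel":[[0,0,0],[0,0,0],[0,0,0],[0,0,0],[0,0,0]],"turn":[[0,0,0],[0,0,0],[0,0,0],[0,0,0],[0,0,0]],"gripper":[0.12,0.14,0.16,0.18,0.2]}' 20
python3 - <<'E'
from h import *
import cv2
f=bot.grab_frame('wrist');np.save('w6.npy',f,allow_pickle=True);cv2.imwrite('pics/w6.png',f['pixels'][...,::-1])
E
```

```text
chk [0.5313 0.1401 0.0986] [-0.07  0.    0.12] [3.141 0.007 0.23 ] 15.65
   chk [0.5341 0.1409 0.0623] [ 0.44 -0.29  0.46] [-3.142 -0.     0.23 ] 16.15
clock: 16.65
position: [0.534, 0.1409, 0.0268]
tool_rot: [-3.142, 0.0, 0.23]
force: [-0.1, 0.8, -0.1]
grip_width: 0.0771
finger_force: 0.0
   chk [0.534  0.1409 0.0268] [-0.06  0.78 -0.14] [-3.142  0.     0.23 ] 16.65
clock: 17.15
position: [0.5341, 0.1409, 0.0277]
tool_rot: [-3.142, -0.0, 0.23]
force: [-1.0, -0.6, 0.1]
grip_width: 0.0683
finger_force: 0.0
```

View pics/w6.png

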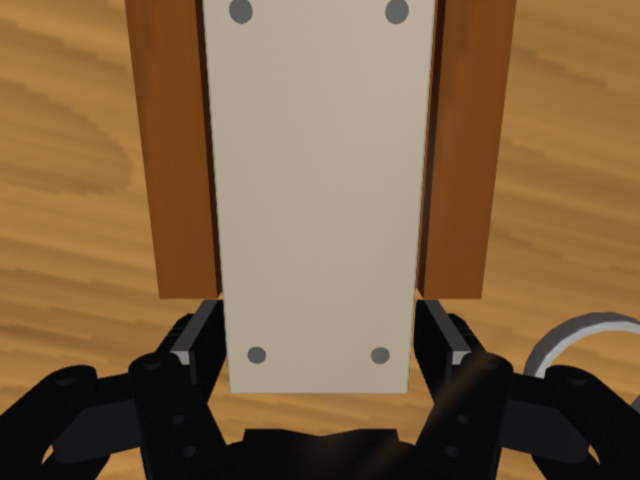

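The board's sides sit centrally between the pads: about 4 px of gap on the left at column 226 and about 3 px on the right at column 412. I'll close gently.

```bash
python3 -m crank '{"travel":[[0,0,0],[0,0,0],[0,0,0],[0,0,0],[0,0,0]],"turn":[[0,0,0],[0,0,0],[0,0,0],[0,0,0],[0,0,0]],"gripper":[0.21,0.22,0.23,0.24,0.25]}' 20 | tail -3;python3 chk.py 5||exit
python3 -m crank '{"travel":[[0,0,0],[0,0,0],[0,0,0],[0,0,0],[0,0,0]],"turn":[[0,0,0],[0,0,0],[0,0,0],[0,0,0],[0,0,0]],"gripper":[0.255,0.26,0.265,0.27,0.275]}' 20 | tail -3;python3 chk.py 5||exit
python3 -m crank '{"travel":[[0,0,0],[0,0,0],[0,0,0],[0,0,0],[0,0,0]],"turn":[[0,0,0],[0,0,0],[0,0,0],[0,0,0],[0,0,0]],"gripper":[0.28,0.285,0.29,0.295,0.3]}' 20 | tail -3;python3 chk.py 5||exit
python3 -m crank '{"travel":[[0,0,0],[0,0,0],[0,0,0],[0,0,0],[0,0,0]],"turn":[[0,0,0],[0,0,0],[0,0,0],[0,0,0],[0,0,0]],"gripper":[0.303,0.306,0.309,0.312,0.315]}' 20 | tail -3;python3 chk.py 5||exit
```

```text
force: [-0.2, 0.3, -0.1]
grip_width: 0.0636
finger_force: 0.0
   chk [0.5339 0.1408 0.0274] [-0.19  0.27 -0.05] [-3.142  0.     0.23 ] 17.7
force: [-0.7, 0.6, -0.3]
grip_width: 0.0618
finger_force: 0.0
   chk [0.534  0.1408 0.0274] [-0.74  0.65 -0.3 ] [-3.142  0.     0.23 ] 18.2
force: [0.1, 1.1, 1.2]
grip_width: 0.0602
finger_force: 6.0
   chk [0.534  0.1409 0.0275] [0.14 1.12 1.19] [-3.142 -0.     0.23 ] 18.7
force: [-2.6, 1.6, 6.3]
grip_width: 0.0597
finger_force: 20.9
   chk [0.5339 0.1409 0.0275] [-2.62  1.6   6.25] [-3.142  0.     0.23 ] 19.2
```

```bash
python3 -m crank '{"travel":[[0,0,0.01],[0,0,0.02],[0,0,0.02],[0,0,0.02],[0,0,0.02]],"turn":[[0,0,0],[0,0,0],[0,0,0],[0,0,0],[0,0,0]],"gripper":[0.33,0.34,0.35,0.36,0.37]}' 20 | tail -3;python3 chk.py 10||exit
python3 -m crank '{"travel":[[0,0,0],[0,0,0],[0,0,0.01],[0,0,0.01],[0,0,0.01]],"turn":[[0,0,0],[0,0,0],[0,0,0],[0,0,0],[0,0,0]],"gripper":[0.37,0.37,0.37,0.37,0.37]}' 30 | tail -3;python3 chk.py 10||exit
python3 -m crank '{"travel":[[0,0,0],[0,0,0],[0,0,0.01],[0,0,0.01],[0,0,0.01]],"turn":[[0,0,0],[0,0,0],[0,0,0],[0,0,0],[0,0,0]],"gripper":[0.4,0.4,0.4,0.4,0.4]}' 45 | tail -3;python3 chk.py 10||exit
```

```text
force: [-1.5, 2.2, 2.3]
grip_width: 0.0596
finger_force: 21.3
   chk [0.534  0.1409 0.0276] [-1.53  2.2   2.27] [-3.142 -0.     0.23 ] 19.7
force: [0.1, 1.3, 1.0]
grip_width: 0.0593
finger_force: 32.4
   chk [0.534  0.1407 0.0277] [0.08 1.3  1.02] [3.142 0.    0.23 ] 20.2
force: [0.6, 0.2, 0.9]
grip_width: 0.0589
finger_force: 48.3
   chk [0.534  0.1408 0.0278] [0.61 0.19 0.86] [ 3.142 -0.     0.23 ] 20.7
```

```bash
python3 -m crank '{"travel":[[0,0,0.1],[0,0,0.2],[0,0,0.4],[0,0,0.6],[0,0,0.8]],"turn":[[0,0,0],[0,0,0],[0,0,0],[0,0,0],[0,0,0]],"gripper":[0.4,0.4,0.4,0.4,0.4]}' 45 | tail -3;python3 chk.py 10||exit
python3 -m crank '{"travel":[[0,0,0.4],[0,0,1],[0,0,2],[0,0,3],[0,0,3.5]],"turn":[[0,0,0],[0,0,0],[0,0,0],[0,0,0],[0,0,0]],"gripper":[0.4,0.4,0.4,0.4,0.4]}' 45 | tail -3;python3 chk.py 10||exit
python3 -m crank '{"travel":[[0,0,1],[0,0,2],[0,0,3],[0,0,4],[0,0,5]],"turn":[[0,0,0],[0,0,0],[0,0,0],[0,0,0],[0,0,0]],"gripper":[0.4,0.4,0.4,0.4,0.4]}' 45 | tail -3;python3 chk.py 10||exit
python3 - <<'E'
from h import *
import cv2
for n in('wrist','scene'):
    f=bot.grab_frame(n);np.save(n+'7.npy',f,allow_pickle=True);cv2.imwrite(f'pics/{n}7.png',f['pixels'][...,::-1])
print(proj(f,[[.58,.15,.14]]))
s=bot.observe();print(s['position'],s['force'],s['moment'],s['finger_force'])
E
```

```text
force: [-0.4, 0.3, -1.5]
grip_width: 0.0589
finger_force: 48.6
   chk [0.534  0.1408 0.036 ] [-0.41  0.29 -1.54] [-3.142  0.     0.23 ] 21.2
force: [-0.6, -0.0, -2.4]
grip_width: 0.0589
finger_force: 48.7
   chk [0.5345 0.1409 0.0723] [-0.61 -0.03 -2.4 ] [-3.141e+00 -1.000e-03  2.300e-01] 21.7
force: [-0.0, -0.8, -1.1]
grip_width: 0.0592
finger_force: 48.7
   chk [0.534  0.1408 0.1218] [-0.02 -0.81 -1.07] [-3.142 -0.     0.23 ] 22.2
[[386.47653843 220.9829338 ]]
[0.53463601 0.14103756 0.12231357] [-0.30486838  0.34947115 -2.79053534] [-0.02090933  0.12287166 -0.00131051] 48.75044345855713
```

View pics/wrist7.png

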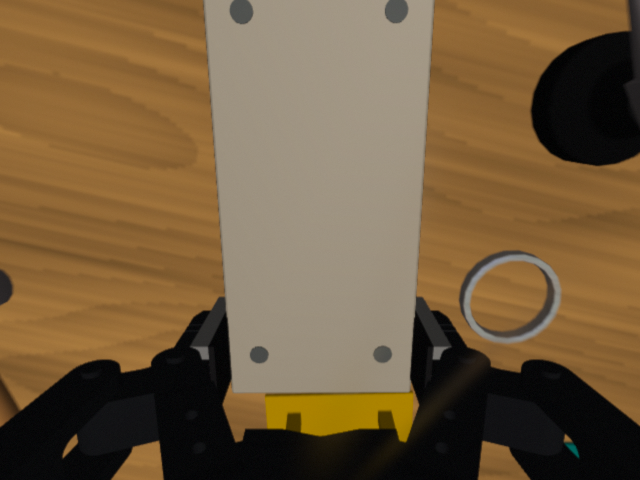

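Board level and held: the dots are at the same pixels as when it lay flat. All 10 views are used, so from here I'll rely on numbers.

```bash
python3 -m crank '{"travel":[[-0.3,-2,0],[-0.6,-5,0],[-0.9,-9,0],[-1.3,-13,0],[-1.7,-17,0]],"turn":[[0,0,-0.5],[0,0,-1.2],[0,0,-2],[0,0,-3],[0,0,-4]],"gripper":[0.4,0.4,0.4,0.4,0.4]}' 45 | tail -3;python3 chk.py 10||exit
python3 -m crank '{"travel":[[-0.4,-4,0],[-0.8,-8,0],[-1.2,-12,0],[-1.5,-15,0],[-1.6,-16.1,0]],"turn":[[0,0,-1],[0,0,-2],[0,0,-3],[0,0,-3.5],[0,0,-3.8]],"gripper":[0.4,0.4,0.4,0.4,0.4]}' 45 | tail -3;python3 chk.py 10||exit
python3 -m crank '{"travel":[[0,0,-1],[0,0,-2.5],[0,0,-4],[0,0,-5],[0,0,-5]],"turn":[[0,0,0],[0,0,0],[0,0,0],[0,0,0],[0,0,0]],"gripper":[0.4,0.4,0.4,0.4,0.4]}' 45 | tail -3;python3 chk.py 10||exit
python3 -m crank '{"travel":[[0,0,0],[0,0,0],[0,0,0],[0,0,0],[0,0,0]],"turn":[[0,0,0],[0,0,0],[0,0,0],[0,0,0],[0,0,0]],"gripper":[0.4,0.4,0.4,0.4,0.4]}' 45 | tail -3;python3 chk.py 10||exit
python3 - <<'E'
from h import *
import cv2
f=bot.grab_frame('wrist');np.save('w8.npy',f,allow_pickle=True);a=f['pixels'];cv2.imwrite('pics/w8.png',a[...,::-1])
sx=(.5766,-.1825,.098)
for n,pts in(('cheek tops y+-34 at x 0,-45',[(0,.034,.052),(0,-.034,.052),(-.045,.034,.052),(-.045,-.034,.052)]),('foot y+-54.5',[(0,.0545,.003),(0,-.0545,.003)])):
    print(n,proj(f,frame(*sx,pts)).round(1).tolist())
hsv=cv2.cvtColor(a,cv2.COLOR_RGB2HSV)
for r in(20,60,100,140,180,220):
    row=hsv[r].astype(int)
    lab=np.where(row[:,1]>100,'w',np.where(row[:,1]<30,'B',np.where((row[:,0]>100),'g','?')))
    ch=np.flatnonzero(lab[1:]!=lab[:-1])+1
    runs=[(int(s),int(e),str(lab[s])) for s,e in zip(np.r_[0,ch],np.r_[ch,640]) if e-s>4]
    print(r,runs)
    print('   V',[ (c,tuple(hsv[r,c].tolist())) for c in(150,190,205,320,440,455,490)])
E
```

```text
force: [0.9, -0.3, -0.7]
grip_width: 0.0589
finger_force: 48.8
   chk [ 0.5165 -0.0306  0.1206] [ 0.95 -0.27 -0.66] [-3.142  0.     0.16 ] 22.8
force: [0.7, 0.6, -1.9]
grip_width: 0.0591
finger_force: 48.8
   chk [ 0.5    -0.1936  0.1205] [ 0.7   0.65 -1.94] [3.141e+00 1.000e-03 9.000e-02] 23.3
force: [-0.7, 0.1, -2.6]
grip_width: 0.0586
finger_force: 48.9
   chk [ 0.5004 -0.1887  0.0693] [-0.72  0.06 -2.62] [-3.14e+00  2.00e-03  9.50e-02] 23.8
force: [0.3, -0.4, -1.7]
grip_width: 0.0594
finger_force: 48.9
   chk [ 0.5011 -0.1902  0.0711] [ 0.26 -0.4  -1.66] [ 3.141 -0.     0.094] 24.3
cheek tops y+-34 at x 0,-45 [[231.5, 106.5], [412.4, 105.5], [238.8, 222.8], [406.0, 221.9]]
foot y+-54.5 [[210.6, 110.1], [432.7, 108.9]]
20 [(0, 198, 'w'), (199, 205, 'B'), (205, 234, '?'), (234, 249, 'B'), (249, 389, '?'), (389, 402, 'B'), (402, 433, '?'), (436, 640, 'w')]
   V [(150, (16, 162, 143)), (190, (17, 160, 142)), (205, (17, 50, 127)), (320, (19, 48, 161)), (440, (16, 161, 150)), (455, (16, 161, 147)), (490, (16, 161, 141))]
60 [(0, 202, 'w'), (202, 208, 'B'), (208, 431, '?'), (434, 640, '
[... 378 characters left out ...]
), (490, (16, 164, 137))]
140 [(0, 208, 'w'), (213, 426, '?'), (428, 640, 'w')]
   V [(150, (17, 160, 161)), (190, (17, 163, 144)), (205, (16, 158, 145)), (320, (19, 46, 160)), (440, (16, 156, 150)), (455, (17, 160, 150)), (490, (17, 163, 149))]
180 [(2, 9, 'B'), (11, 211, 'w'), (216, 423, '?'), (426, 640, 'w')]
   V [(150, (17, 161, 155)), (190, (17, 160, 139)), (205, (17, 160, 139)), (320, (20, 47, 159)), (440, (17, 160, 153)), (455, (17, 163, 149)), (490, (16, 160, 143))]
220 [(12, 219, 'w'), (219, 421, '?'), (421, 640, 'w')]
   V [(150, (16, 160, 142)), (190, (17, 160, 150)), (205, (17, 162, 151)), (320, (19, 51, 160)), (440, (16, 158, 153)), (455, (17, 161, 152)), (490, (16, 160, 153))]
```

```bash
sed 's/abs(f\[2\]-.5)>/f[2]+1.9>/' chk.py > chk2.py
python3 -m crank '{"travel":[[0,0,-0.8],[0,0,-1.6],[0,0,-2.4],[0,0,-3],[0,0,-3.3]],"turn":[[0,0,0],[0,0,0],[0,0,0],[0,0,0],[0,0,0]],"gripper":[0.4,0.4,0.4,0.4,0.4]}' 45 >/dev/null;python3 chk2.py 3||exit
python3 -m crank '{"travel":[[0,0,-0.05],[0,0,-0.1],[0,0,-0.15],[0,0,-0.2],[0,0,-0.25]],"turn":[[0,0,0],[0,0,0],[0,0,0],[0,0,0],[0,0,0]],"gripper":[0.4,0.4,0.4,0.4,0.4]}' 45 >/dev/null;python3 chk2.py 3||exit
python3 -m crank '{"travel":[[0,0,-0.05],[0,0,-0.1],[0,0,-0.15],[0,0,-0.2],[0,0,-0.25]],"turn":[[0,0,0],[0,0,0],[0,0,0],[0,0,0],[0,0,0]],"gripper":[0.4,0.4,0.4,0.4,0.4]}' 45 >/dev/null;python3 chk2.py 3||exit
python3 -m crank '{"travel":[[0,0,-0.02],[0,0,-0.04],[0,0,-0.06],[0,0,-0.08],[0,0,-0.1]],"turn":[[0,0,0],[0,0,0],[0,0,0],[0,0,0],[0,0,0]],"gripper":[0.4,0.4,0.4,0.4,0.4]}' 45 >/dev/null;python3 chk2.py 3||exit
python3 -m crank '{"travel":[[0,0,-0.02],[0,0,-0.04],[0,0,-0.06],[0,0,-0.08],[0,0,-0.1]],"turn":[[0,0,0],[0,0,0],[0,0,0],[0,0,0],[0,0,0]],"gripper":[0.4,0.4,0.4,0.4,0.4]}' 45 >/dev/null;python3 chk2.py 3||exit
python3 -m crank '{"travel":[[0,0,-0.01],[0,0,-0.02],[0,0,-0.03],[0,0,-0.04],[0,0,-0.05]],"turn":[[0,0,0],[0,0,0],[0,0,0],[0,0,0],[0,0,0]],"gripper":[0.4,0.4,0.4,0.4,0.4]}' 45 >/dev/null;python3 chk2.py 3||exit
```

```text
chk [ 0.5006 -0.19    0.0368] [ 0.06  0.82 -2.34] [-3.141e+00  1.000e-03  9.400e-02] 24.85
   chk [ 0.5011 -0.1903  0.0355] [ 0.22 -0.04 -1.79] [ 3.141 -0.     0.094] 25.35
   chk [ 0.501  -0.1902  0.0328] [-0.02  0.9  -2.  ] [-3.142  0.     0.094] 25.85
   chk [ 0.501  -0.1902  0.0318] [-1.06  0.44 -1.86] [-3.142 -0.     0.094] 26.35
   chk [ 0.501  -0.1902  0.0308] [ 0.38  0.22 -1.89] [-3.142 -0.     0.094] 26.85
   chk [ 0.501  -0.1902  0.0303] [ 0.5   0.58 -1.11] [-3.142 -0.     0.094] 27.35
```

```bash
sed 's/abs(f\[2\]-.5)>/-f[0]>/' chk.py > chkx.py
python3 -m crank '{"travel":[[0,0,-0.03],[0.1,0.01,-0.06],[0.2,0.02,-0.1],[0.25,0.02,-0.1],[0.3,0.03,-0.1]],"turn":[[0,0,0],[0,0,0],[0,0,0],[0,0,0],[0,0,0]],"gripper":[0.4,0.4,0.4,0.4,0.4]}' 45 >/dev/null;python3 chkx.py 2.5||exit
python3 -m crank '{"travel":[[0.02,0,0],[0.04,0,0],[0.06,0,0],[0.08,0.01,0],[0.1,0.01,0]],"turn":[[0,0,0],[0,0,0],[0,0,0],[0,0,0],[0,0,0]],"gripper":[0.4,0.4,0.4,0.4,0.4]}' 45 >/dev/null;python3 chkx.py 2.5||exit
python3 -m crank '{"travel":[[0.015,0,0],[0.03,0,0],[0.045,0,0],[0.06,0,0],[0.07,0.01,0]],"turn":[[0,0,0],[0,0,0],[0,0,0],[0,0,0],[0,0,0]],"gripper":[0.4,0.4,0.4,0.4,0.4]}' 45 >/dev/null;python3 chkx.py 2.5||exit
python3 -m crank '{"travel":[[0.015,0,0],[0.03,0,0],[0.045,0,0],[0.06,0,0],[0.07,0.01,0]],"turn":[[0,0,0],[0,0,0],[0,0,0],[0,0,0],[0,0,0]],"gripper":[0.4,0.4,0.4,0.4,0.4]}' 45 >/dev/null;python3 chkx.py 2.5||exit
python3 -m crank '{"travel":[[0.015,0,0],[0.03,0,0],[0.045,0,0],[0.06,0,0],[0.07,0.01,0]],"turn":[[0,0,0],[0,0,0],[0,0,0],[0,0,0],[0,0,0]],"gripper":[0.4,0.4,0.4,0.4,0.4]}' 45 >/dev/null;python3 chkx.py 2.5||exit
python3 -m crank '{"travel":[[0.015,0,0],[0.03,0,0],[0.045,0,0],[0.06,0,0],[0.07,0.01,0]],"turn":[[0,0,0],[0,0,0],[0,0,0],[0,0,0],[0,0,0]],"gripper":[0.4,0.4,0.4,0.4,0.4]}' 45 >/dev/null;python3 chkx.py 2.5||exit
python3 -m crank '{"travel":[[0.01,0,0],[0.02,0,0],[0.03,0,0],[0.04,0,0],[0.05,0,0]],"turn":[[0,0,0],[0,0,0],[0,0,0],[0,0,0],[0,0,0]],"gripper":[0.4,0.4,0.4,0.4,0.4]}' 45 >/dev/null;python3 chkx.py 2.5||exit
python3 -m crank '{"travel":[[0.01,0,0],[0.02,0,0],[0.03,0,0],[0.04,0,0],[0.05,0,0]],"turn":[[0,0,0],[0,0,0],[0,0,0],[0,0,0],[0,0,0]],"gripper":[0.4,0.4,0.4,0.4,0.4]}' 45 >/dev/null;python3 chkx.py 2.5||exit
```

```text
chk [ 0.5041 -0.1899  0.0293] [ 0.11  0.8  -1.93] [-3.142 -0.     0.094] 27.85
   chk [ 0.505  -0.1898  0.0293] [-0.63  0.03 -1.43] [-3.142  0.     0.094] 28.35
   chk [ 0.5057 -0.1897  0.0293] [ 0.04  0.52 -1.82] [-3.142 -0.     0.094] 28.85
   chk [ 0.5064 -0.1896  0.0294] [ 0.87  0.17 -1.58] [-3.142 -0.     0.094] 29.35
   chk [ 0.5071 -0.1895  0.0294] [ 0.41 -0.04 -1.11] [ 3.142 -0.     0.094] 29.85
   chk [ 0.5078 -0.1894  0.0294] [ 0.07 -0.92 -0.83] [ 3.142 -0.     0.094] 30.35
   chk [ 0.5083 -0.1894  0.0293] [ 0.12 -0.17 -2.78] [-3.142 -0.     0.094] 30.85
   chk [ 0.5088 -0.1894  0.0293] [ 0.41 -0.12 -1.72] [-3.142 -0.     0.094] 31.35
```

Expected contact is at about x = 0.509, so I'll go on in 0.5 mm steps.

```bash
python3 -m crank '{"travel":[[0.01,0,0],[0.02,0,0],[0.03,0,0],[0.04,0,0],[0.05,0,0]],"turn":[[0,0,0],[0,0,0],[0,0,0],[0,0,0],[0,0,0]],"gripper":[0.4,0.4,0.4,0.4,0.4]}' 45 >/dev/null;python3 chkx.py 2.5||exit
python3 -m crank '{"travel":[[0.01,0,0],[0.02,0,0],[0.03,0,0],[0.04,0,0],[0.05,0.01,0]],"turn":[[0,0,0],[0,0,0],[0,0,0],[0,0,0],[0,0,0]],"gripper":[0.4,0.4,0.4,0.4,0.4]}' 45 >/dev/null;python3 chkx.py 2.5||exit
python3 -m crank '{"travel":[[0.01,0,0],[0.02,0,0],[0.03,0,0],[0.04,0,0],[0.05,0,0]],"turn":[[0,0,0],[0,0,0],[0,0,0],[0,0,0],[0,0,0]],"gripper":[0.4,0.4,0.4,0.4,0.4]}' 45 >/dev/null;python3 chkx.py 2.5||exit
python3 -m crank '{"travel":[[0.01,0,0],[0.02,0,0],[0.03,0,0],[0.04,0,0],[0.05,0.01,0]],"turn":[[0,0,0],[0,0,0],[0,0,0],[0,0,0],[0,0,0]],"gripper":[0.4,0.4,0.4,0.4,0.4]}' 45 >/dev/null;python3 chkx.py 2.5||exit
python3 -m crank '{"travel":[[0.01,0,0],[0.02,0,0],[0.03,0,0],[0.04,0,0],[0.05,0,0]],"turn":[[0,0,0],[0,0,0],[0,0,0],[0,0,0],[0,0,0]],"gripper":[0.4,0.4,0.4,0.4,0.4]}' 45 >/dev/null;python3 chkx.py 2.5||exit
python3 -m crank '{"travel":[[0.01,0,0],[0.02,0,0],[0.03,0,0],[0.04,0,0],[0.05,0.01,0]],"turn":[[0,0,0],[0,0,0],[0,0,0],[0,0,0],[0,0,0]],"gripper":[0.4,0.4,0.4,0.4,0.4]}' 45 >/dev/null;python3 chkx.py 2.5||exit
python3 -m crank '{"travel":[[0.01,0,0],[0.02,0,0],[0.03,0,0],[0.04,0,0],[0.05,0,0]],"turn":[[0,0,0],[0,0,0],[0,0,0],[0,0,0],[0,0,0]],"gripper":[0.4,0.4,0.4,0.4,0.4]}' 45 >/dev/null;python3 chkx.py 2.5||exit
```

```text
chk [ 0.5093 -0.1894  0.0293] [ 0.23  0.21 -2.04] [-3.142  0.     0.094] 31.85
   chk [ 0.5094 -0.1893  0.0292] [-3.7  -0.77 -1.43] [-3.141e+00  1.000e-03  9.400e-02] 32.35
```

The stop was met at x = 0.5094, where expected. I'll back off 0.3 mm and set the board down.

```bash
python3 -m crank '{"travel":[[-0.02,0,0],[-0.03,0,-0.02],[-0.03,0,-0.04],[-0.03,0,-0.06],[-0.03,0,-0.08]],"turn":[[0,0,0],[0,0,0],[0,0,0],[0,0,0],[0,0,0]],"gripper":[0.4,0.4,0.4,0.4,0.4]}' 45 >/dev/null;python3 chk2.py 3||exit
python3 -m crank '{"travel":[[0,0,-0.01],[0,0,-0.02],[0,0,-0.03],[0,0,-0.04],[0,0,-0.04]],"turn":[[0,0,0],[0,0,0],[0,0,0],[0,0,0],[0,0,0]],"gripper":[0.4,0.4,0.4,0.4,0.4]}' 45 >/dev/null;python3 chk2.py 3||exit
python3 -m crank '{"travel":[[0,0,-0.01],[0,0,-0.02],[0,0,-0.03],[0,0,-0.03],[0,0,-0.03]],"turn":[[0,0,0],[0,0,0],[0,0,0],[0,0,0],[0,0,0]],"gripper":[0.4,0.4,0.4,0.4,0.4]}' 45 >/dev/null;python3 chk2.py 3||exit
python3 -m crank '{"travel":[[0,0,-0.01],[0,0,-0.02],[0,0,-0.03],[0,0,-0.03],[0,0,-0.03]],"turn":[[0,0,0],[0,0,0],[0,0,0],[0,0,0],[0,0,0]],"gripper":[0.4,0.4,0.4,0.4,0.4]}' 45 >/dev/null;python3 chk2.py 3||exit
python3 -m crank '{"travel":[[0,0,-0.01],[0,0,-0.02],[0,0,-0.03],[0,0,-0.03],[0,0,-0.03]],"turn":[[0,0,0],[0,0,0],[0,0,0],[0,0,0],[0,0,0]],"gripper":[0.4,0.4,0.4,0.4,0.4]}' 45 >/dev/null;python3 chk2.py 3||exit
```

```text
chk [ 0.5094 -0.1893  0.0285] [-3.97 -1.06 -1.17] [3.142 0.    0.094] 32.85
   chk [ 0.5094 -0.1893  0.0281] [-5.01 -2.   -1.29] [-3.142  0.     0.094] 33.35
   chk [ 0.5094 -0.1893  0.0278] [-4.42 -1.98 -0.9 ] [3.142 0.    0.094] 33.85
   chk [ 0.5094 -0.1893  0.0276] [-5.49 -1.26  1.85] [3.142 0.    0.094] 34.35
```

```bash
python3 -m crank '{"travel":[[0,0,0],[0,0,0],[0,0,0],[0,0,0],[0,0,0]],"turn":[[0,0,0],[0,0,0],[0,0,0],[0,0,0],[0,0,0]],"gripper":[0.33,0.325,0.32,0.315,0.31]}' 20 |tail -2;python3 chk2.py 12||exit
python3 -m crank '{"travel":[[0,0,0],[0,0,0],[0,0,0],[0,0,0],[0,0,0]],"turn":[[0,0,0],[0,0,0],[0,0,0],[0,0,0],[0,0,0]],"gripper":[0.305,0.3,0.295,0.29,0.285]}' 20 |tail -2;python3 chk2.py 12||exit
python3 -m crank '{"travel":[[0,0,0],[0,0,0],[0,0,0],[0,0,0],[0,0,0]],"turn":[[0,0,0],[0,0,0],[0,0,0],[0,0,0],[0,0,0]],"gripper":[0.27,0.25,0.22,0.18,0.14]}' 20 |tail -2;python3 chk2.py 12||exit
python3 - <<'E'
from h import *
import cv2
f=bot.grab_frame('wrist');np.save('w9.npy',f,allow_pickle=True);a=f['pixels']
g8=np.load('w8.npy',allow_pickle=True).item()['pixels']
for n,im in(('w6',np.load('w6.npy',allow_pickle=True).item()['pixels']),('held',np.load('wrist7.npy',allow_pickle=True).item()['pixels']),('now',a)):
    h=cv2.cvtColor(im,cv2.COLOR_RGB2HSV)
    m=((h[...,1]>30)&(h[...,1]<70)&(h[...,2]>120)).astype(np.uint8)
    n_,lab,st,ce=cv2.connectedComponentsWithStats(m);k=1+st[1:,4].argmax()
    print(n,st[k].tolist(),[ (int(np.flatnonzero(lab[r]==k)[0]),int(np.flatnonzero(lab[r]==k)[-1])) for r in(60,150,240,300)])
    # dots
    d=((h[...,2]<125)&(lab!=k)&(h[...,2]>70)).astype(np.uint8)
    n2,l2,s2,c2=cv2.connectedComponentsWithStats(d);print('  dots',[c2[i].round(1).tolist() for i in range(1,n2) if 150<s2[i,4]<700 and 220<c2[i][0]<420])
E
```

```text
grip_width: 0.0591
finger_force: 44.0
   chk [ 0.5094 -0.1893  0.0276] [-5.66 -1.83  0.61] [3.142 0.    0.094] 34.85
grip_width: 0.0609
finger_force: 0.0
   chk [ 0.51   -0.1891  0.0277] [-0.32  0.73 -0.18] [ 3.142e+00 -1.000e-03  9.400e-02] 35.35
grip_width: 0.0734
finger_force: 0.0
   chk [ 0.5095 -0.1892  0.0275] [-0.8   0.68  0.83] [-3.142  0.     0.094] 35.85
w6 [203, 0, 232, 393, 79161] [(207, 430), (213, 424), (219, 417), (224, 413)]
  dots [[240.3, 10.7], [396.4, 10.9], [256.4, 354.8], [379.8, 355.2]]
held [204, 0, 230, 393, 78439] [(208, 430), (215, 424), (221, 418), (226, 415)]
  dots [[240.9, 11.0], [395.9, 10.4], [258.7, 354.4], [382.1, 353.8], [320.0, 393.3], [383.4, 419.7], [293.7, 420.8]]
now [203, 0, 233, 394, 79248] [(207, 431), (214, 425), (221, 419), (225, 415)]
  dots [[240.3, 11.0], [396.7, 10.4], [258.5, 355.3], [382.1, 355.0], [229.3, 439.4]]
```

```bash
python3 -m crank '{"travel":[[0,0,0],[0,0,0],[0,0,0.3],[0,0,1],[0,0,2]],"turn":[[0,0,0],[0,0,0],[0,0,0],[0,0,0],[0,0,0]],"gripper":[0.08,0.03,0,0,0]}' |tail -2;python3 chk2.py 12||exit
python3 -m crank '{"travel":[[0,0,3],[0.5,0,7],[2,0,11],[4,0,15],[5,0,19]],"turn":[[0,0,0],[0,0,0],[0,0,0],[0,0,0],[0,0,0]],"gripper":[0,0,0,0,0]}' |tail -2
python3 -m crank '{"travel":[[0,0,0],[0,0,0],[0,0,0],[0,0,0],[0,0,0]],"turn":[[0,0,0],[0,0,0],[0,0,0],[0,0,0],[0,0,0]],"gripper":[0,0,0,0,0]}' >/dev/null; python3 chk2.py 12
python3 - <<'E'
from h import *
import cv2
f=bot.grab_frame('wrist');im=f['pixels']
h=cv2.cvtColor(im,cv2.COLOR_RGB2HSV)
m=((h[...,1]>30)&(h[...,1]<75)&(h[...,2]>115)&(h[...,0]<40)).astype(np.uint8)
n_,lab,st,ce=cv2.connectedComponentsWithStats(m);k=1+st[1:,4].argmax()
c,_=cv2.findContours((lab==k).astype(np.uint8),cv2.RETR_EXTERNAL,cv2.CHAIN_APPROX_NONE)
p=ray(f,max(c,key=len)[:,0],.053)
(cx,cy),wh,ang=cv2.minAreaRect((p[:,:2]*1000).astype(np.float32));print('board',cx,cy,wh,ang)
r=np.array([cx/1000-.5764,cy/1000+.1805]);print('in stand (wrist-measured pose)',.9952*r[0]+.0978*r[1],-.0978*r[0]+.9952*r[1],'yaw .098 =',np.degrees(.098))
E
```

```text
grip_width: 0.0855
finger_force: 0.0
   chk [ 0.5094 -0.1892  0.0481] [-0.17  0.09  0.46] [-3.141  0.     0.094] 36.4
grip_width: 0.0849
finger_force: 0.0
   chk [ 0.559  -0.1892  0.2369] [-0.43 -0.04  0.69] [-3.141e+00  1.000e-03  9.400e-02] 37.4
board 556.9229736328125 -183.16867065429688 (128.76206970214844, 59.52457046508789) 5.593080520629883
in stand (wrist-measured pose) -0.019644532630615247 -0.000751007856445315 yaw .098 = 5.614986392282068
```

The board's centre is at stand x = -19.6 mm and y = -0.8 mm, the yaw matches the stand's and its outline shows the right size, so it is home. I'll hand it in.

```bash
python3 -c "
from workcell import bot
print(bot.job_done())"
```

```text
the job is handed in; nothing more can be done
None
```

The board lies flat in the grey stand against the back stop (centre measured at stand x = -19.6 mm, y = -0.8 mm), the fingers are off it, and the job was handed in at about 37 s; no verdict came back, and I didn't re-check the other bench items afterwards.

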